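# Short spin in the microcentrifuge

### The arm

A 6-joint arm with a two-finger parallel gripper is mounted at the origin on a cart in front of the work surface, level with it; the furniture and walls round the work are solid. World frame = base frame: x ahead of the robot, y to its left, z up, the work surface at z = 0. Lengths are in m, angles in rad, forces in N, time in s.
With the tool pointing down it reaches from about 0.375 to 0.75 m from the base axis. Payload 9 kg.
Tool frame: the origin (TCP) lies at the very end of the fingers, on their centre line; the grasp point (between the pads) lies 19 mm behind it; z points along the fingers, y is the direction in which the jaws open and shut (so a half turn about z gives the same grasp; the last joint's range is limited). The gripper opens to 85 mm and grips with 20 to 120 N. Pads are 22 mm wide; open, the fingers measure 114 mm over their backs; the gripper's body (76 mm by 85 mm) begins 54 mm behind the grasp point. The pads swing forward as they close: fully open they stand 13 mm farther back than shut.
Start: joints at [1.079, 0.104, 0.097, 1.564, 0, 1.353], TCP at [0.162, 0.578, 0.231] pointing down, gripper open.
Joint ranges: [-2.99, 2.99], [-0.84, 1.86], [-1.1, 1.16], [-1.84, 2.11], [-1.51, 1.56], [-3.14, 3.14]. Speed limits (rad/s): [2.22, 2.22, 2.57, 3.14, 3.14, 3.14].

### API

Orientations are given as [roll, pitch, yaw] about the fixed x, y, z axes, in that order (R = Rz(yaw) Ry(pitch) Rx(roll)).
In Python, from cell import manip gives the robot as it stands.
- The arm moves only by the tool send_rows, never from a script. Its argument "moves" is a list of rows, each a list of 3 entries, a list of its own where there are three numbers: the turn, a rotation vector about the world's x, y, z in degrees, then the shift along the world's x, y, z in m, then the opening, from -1 (shut) to 1 (fully open). In form: [[[wx, wy, wz], [tx, ty, tz], claw], ...]. A call has exactly 10 rows; each row shifts and turns the commanded pose from where the row before left it; what a row does not reach is not made up. A row lasts 1/8 s, in which the tool goes at most 62.5 mm and 10.7 degrees, less where a joint would pass 70% of its speed; a pose out of reach is approached as far as the arm can. A call with a gripper value outside its range is refused whole. The fingers move at their own pace and stop on an object; the grip force is fixed at half the most. Time passes only in rows, so rows that do not move let the fingers close, or fill a call up. It gives the time, the measured TCP pose, the force and the opening at its end, in the units of the state.
- manip.read_state(): the state, without advancing time (a new reading comes with each control period).
- manip.camera(name): name is "scene" or "top" or "wrist"; returns the picture (420x560x3 uint8, red, green, blue); there is no depth.
- manip.camera_info(name): a dict with "mtx" (3x3 intrinsics, pixels), "k1" (the pictures are not rectified: a ray, as slopes to the right and down, at radius r is drawn at 1 + k1 r^2 times it, then the intrinsics apply), "world_from_camera" (4x4, takes a point from camera to world coordinates); the wrist camera has in their place "hand_eye" (4x4, takes a point from camera to tool coordinates, whose origin is the TCP and whose axes are the flange's). Camera axes: x right, y down, z forward; pixel columns grow to the right and rows downward; lengths in m; the calibration is good to about 2 mm. A picture is of the moment at which its call begins: read the wrist's pose just before it. camera_info takes no time and is no camera call.
- manip.sign_off(): hands the job in, once; it reports no verdict.
The state is a dict: "clock": time; "joints": joint angles; "joint_vel": joint speeds; "joint_torque": joint torques, N m; "position": TCP position; "ee_rot": TCP orientation; "wrist_force": force on the tool from outside, world axes, zero at the start; "moment": the same for the moment, N m; "grip_width": opening from 0.0 (shut) to 1.0 (fully open).
Only numpy, scipy, OpenCV 4.12 (cv2) and the standard library are available. Lean on these libraries where they do the work, as an engineer would, in place of code of your own. Each camera call takes 0.05 s, during which the arm holds its last target. There are 200 camera calls.

### The job

The tubes are loaded in the microcentrifuge and need a short spin. With the fingertips, push its open lid down until the catch holds it shut and take your hand off it, then switch the machine on by pressing the rear half of its rocker, and then press the large round short-spin key all the way in and keep holding it: the program finishes while still holding that key down. Press gently, do not press the oblong start key, lift nothing, and leave the machine and the things around it where they stand.

Things in the scene. Friction and masses are not known exactly. Their poses are not given: they have to be found in the camera images.
- centrifuge: White bench microcentrifuge, about 4 kg, 248 mm deep (its x), 220 wide (its y), loose on rubber feet. Origin under the housing on the work surface; x points from its front (control panel) to its back, y to the left seen from the front, z up. The housing with the rotor chamber runs from x = -50 to +118 mm, its deck 95 mm high; the panel in front of it from x = -130 to -50.
- panel_mid (a point): Middle of the grey control panel's surface (machine frame x = -92, y = 0, z = 62 mm). The panel rises gently to the back (0.185 rad). In a row along y through this point, from left to right: dark blank display (y = +72 mm), oblong start key (+22), round short-spin key (-30), rocker (-83).
- latch_front (a point): Front face of the lid's push latch, a grey bar 36 x 13 mm facing the front just below the lid's front edge. Pushed in, it lets the lid spring open again; leave it alone. Behind it sits the sprung catch.
- lid_hinge (a point): Centre of the lid's hinge axis, which runs along the machine's y at its back: machine frame x = +106, z = 97 mm.
- lid_front (a point): Point on the lid's top (outer) face, mid-width, 12 mm behind its front edge. The lid is a flat white plate 172 mm deep, 204 wide, 18 thick with a round clear window. In the lid's frame (origin on the hinge; lid shut: x to the back, z up) the point lies at x = -150, z = +18 mm. Shut, the lid's top is 115 mm above the work surface.
- lid (a joint): Lid angle in rad: 0 = shut, grows as the front edge rises; starts open at 0.7 to 1.0 and, open, stays where left (spring and friction). From near shut it rises by itself to 0.3 or more unless the catch has snapped over it. Pushing at the front edge takes about 8 N at 0.06 where it meets the catch, then less; the catch snaps at about 0.005; firm stop at -0.012. Caught, it rests at about 0.008.
- rocker_pivot (a point): Pivot of the rocker, 3 mm above the panel. Grey, 35 mm long (machine x), 20 wide, in a low black frame; each half 17 mm. Off: front half down, the end of the rear half about 13 mm above the panel; on: rear half down, its end about 6 mm above the panel. Press about 13 mm behind (+x of) the pivot.
- rocker (a joint): Rocker angle in rad: 0 = off (start), 0.4 = on (rear half, the one nearer the lid with a small raised bar, pressed down). Takes about 4 N, then meets a firm stop, and stays where it is left.
- spin_key_top (a point): Centre of the top of the short-spin key: grey, round, 22 mm across, standing 9 mm out of the panel.
- spin_key (a joint): Travel of the short-spin key in m, into the panel: 0 = out, 0.004 = fully in. Spring return, about 1.2 N at the start and 3.6 N fully in.
- start_key (a joint): Travel of the oblong start key (14 x 30 mm, 9 mm high) in m: 0 = out, 0.004 = in. Must not be pressed.
- rack: Green micro tube rack with tubes, 101 x 150 x 60 mm, to the left of the machine; origin under its centre.
- kit_box: Closed cardboard kit box, black with a yellow lid, 112 x 70 mm, 54 high, to the right of the machine near its back; origin under its centre.
- timer: White bench timer, 62 x 72 mm, 20 high, to the right of the control panel; origin under its centre.
- cap: Blue bottle cap, 46 mm across, 21 high, to the left of the control panel; origin under its centre.
- marker: Marker pen, 135 mm long, 17 thick, lying in front of the machine; origin under its centre.

How it is judged:
By the outcome, as a careful person would: the job done as asked, in the order asked, and still so for the second after the job is handed in, while the arm keeps its last pose, push and grip.
It also fails if it takes over 45 s, if anything falls off the work surface, if the arm or the gripper's body presses on something with over 40 N, if the wrist force passes 120 N, or if a joint passes its speed limit or range.

## Working session

There is one attempt and no reset: what is moved stays moved. The work goes in short steps, Python scripts to look and compute and a tool call to move; the robot and the scene stay as the last step left them, time stands still between calls to the robot, and variables do not carry over. Pictures are saved under pics/ and viewed, about 8 in all and at most 12, crops included, and the job is handed in when it is done.

Besides the shell and the picture viewer there is one more tool, called after "Request:" as name(argument=value, ...) on one line, values as JSON. send_rows: Moves the arm, as the interface text tells. Its arguments: {"type":"object","properties":{"moves":{"type":"array"}},"required":["moves"]}

```bash
ls; mkdir -p pics; cat > h.py <<'E'
import numpy as np, cv2
from cell import manip
def snap(n,f):
    im=manip.camera(n); cv2.imwrite('pics/'+f,im[:,:,::-1]); return im
E
python3 - <<'E'
from h import *
a=snap('scene','s0.png');b=snap('top','t0.png')
for n in('scene','top'):
    c=manip.camera_info(n);print(n,c['k1'],np.round(c['mtx'],1).tolist(),np.round(c['world_from_camera'],3).tolist())
c=manip.camera_info('wrist');print(c)
print(manip.read_state())
E
```

```text
pics
scene 0.033354144690950126 [[387.2, 0.0, 276.0], [0.0, 387.2, 212.3], [0.0, 0.0, 1.0]] [[0.786, -0.285, 0.549, 0.039], [-0.619, -0.372, 0.692, -0.599], [0.007, -0.883, -0.469, 0.539], [0.0, 0.0, 0.0, 1.0]]
top -0.11971761702254335 [[429.8, 0.0, 281.5], [0.0, 429.8, 213.7], [0.0, 0.0, 1.0]] [[-0.017, -0.99, 0.138, 0.434], [-1.0, 0.017, -0.005, 0.027], [0.002, -0.138, -0.99, 1.058], [0.0, 0.0, 0.0, 1.0]]
{'mtx': array([[369.32986642,   0.        , 281.82718255],
       [  0.        , 369.32986642, 200.89004495],
       [  0.        ,   0.        ,   1.        ]]), 'k1': -0.016178244137437407, 'hand_eye': array([[-4.72354791e-04, -9.53019898e-01, -3.02907330e-01,
         7.73265044e-02],
       [ 9.99999326e-01, -7.71444767e-04,  8.67749690e-04,
         2.06418134e-06],
       [-1.06065900e-03, -3.02906716e-01,  9.53019620e-01,
        -1.41461909e-01],
       [ 0.00000000e+00,  0.00000000e+00,  0.00000000e+00,
         1.00000000e+00]])}
{'clock': 0.1, 'joints': array([1.07929762e+00, 1.04670102e-01, 9.65827451e-02, 1.56389535e+00,
       1.06874462e-05, 1.35310388e+00]), 'joint_vel': array([-0.00099404, -0.00269801,  0.00097668,  0.00260428,  0.00063382,
       -0.00147841]), 'joint_torque': array([ 7.55848596e-03, -5.58208966e+01,  5.04719818e+01,  1.29094903e-02,
       -2.58394184e-04,  1.35383689e-05]), 'position': array([0.16208487, 0.57739779, 0.23060187]), 'ee_rot': array([-3.14043658e+00, -2.66665932e-04,  2.86778624e+00]), 'wrist_force': array([0.22227804, 0.3510124 , 0.52966927]), 'moment': array([0.00216748, 0.03865479, 0.04994045]), 'grip_width': 1.0013685446655674}
```

View pics/s0.png

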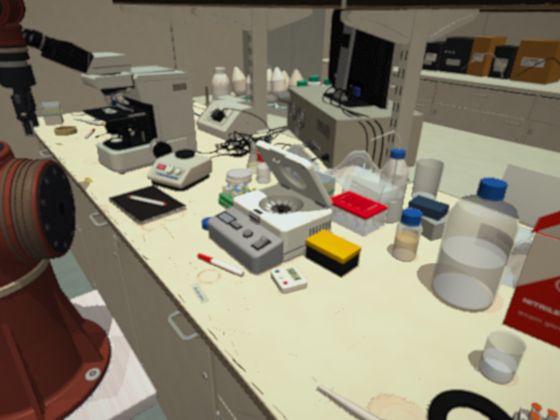

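View pics/t0.png

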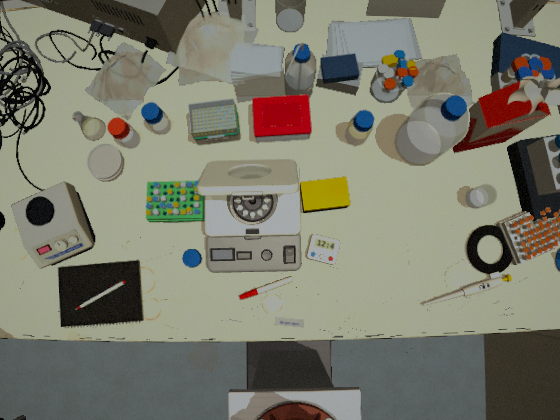

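The scene picture shows the machine with its lid open. In the top picture the panel row is at about y=255: display x≈222, start 242, spin key 267, rocker 289. Next I'll enlarge that area.

```bash
python3 - <<'E'
import cv2
a=cv2.imread('pics/t0.png')[150:280,190:320]
b=cv2.imread('pics/s0.png')[135:280,195:340]
c=cv2.hconcat([cv2.resize(a,(400,400),interpolation=cv2.INTER_CUBIC),cv2.resize(b,(400,400),interpolation=cv2.INTER_CUBIC)])
cv2.imwrite('pics/c0.png',c)
E
```

```text
(no output)
```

View pics/c0.png

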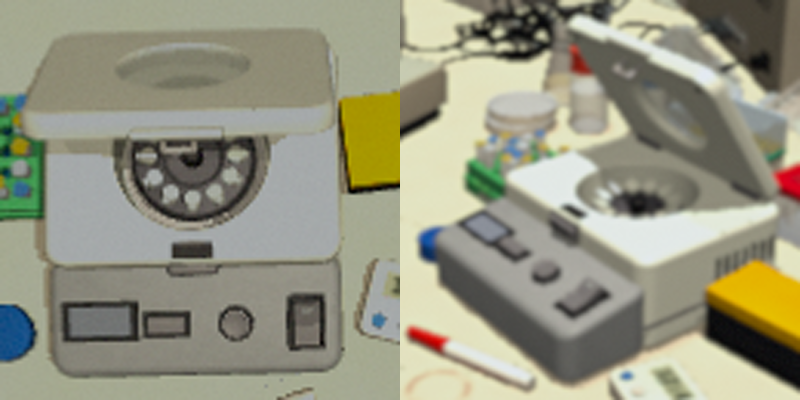

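The left crop gives the panel features clearly; the right crop shows the lid open, with nothing in its path. Crop to image positions: spin key (266.7,254.6), rocker frame (289.4,254.6), start key (244.3,255.3), display (222.8,254.6).

```bash
cat >> h.py <<'E'
from scipy.spatial.transform import Rotation as Ro
def ray(n,px,T=None):
    c=manip.camera_info(n); 
    d=np.array([c['k1'],0,0,0],float)
    s=cv2.undistortPoints(np.array([[px]],float),c['mtx'],d)[0,0]
    T=c['world_from_camera'] if T is None else T
    return T[:3,3],T[:3,:3]@np.array([*s,1])
def onz(n,px,z,T=None):
    o,d=ray(n,px,T); return o+d*(z-o[2])/d[2]
def proj(n,P,T=None):
    c=manip.camera_info(n);T=c['world_from_camera'] if T is None else T
    I=np.linalg.inv(T);P=np.atleast_2d(P).astype(float)
    return cv2.projectPoints(P,cv2.Rodrigues(I[:3,:3])[0],I[:3,3],c['mtx'],np.array([c['k1'],0,0,0],float))[0][:,0]
def wristT(st):
    T=np.eye(4);T[:3,:3]=Ro.from_euler('xyz',st['ee_rot']).as_matrix();T[:3,3]=st['position']
    return T@manip.camera_info('wrist')['hand_eye']
def fit2d(M,W):
    M=np.array(M)[:,:2];W=np.array(W)[:,:2];m=M.mean(0);w=W.mean(0)
    H=(M-m).T@(W-w);a=np.arctan2(H[0,1]-H[1,0],H[0,0]+H[1,1])
    R=np.array([[np.cos(a),-np.sin(a)],[np.sin(a),np.cos(a)]]);t=w-R@m
    return t,a,np.round(((M@R.T+t)-W)*1e3,1)
E
python3 - <<'E'
from h import *
f=lambda x,y:(x/3.077+190-.3,y/3.077+150-.3)
# crop px, machine pt
L=[((101,322),(-.092,.072,.063)),((167,324),(-.0937,.022,.071)),((236,322),(-.0937,-.030,.071)),((306,322),(-.092,-.083,.065)),
((341,262),(-.050,-.110,.095)),((47,262),(-.050,.110,.095)),((192,250),(-.040,0,.095))]
W=[onz('top',f(*p),m[2]) for p,m in L]
print(np.round(W,4))
t,a,r=fit2d([m for _,m in L[:4]],W[:4]);print(t,a,r.tolist())
# lid front outer edge corners: lid-local x=-162,z=18 or bottom; edge line seen in top view
R=np.array([[np.cos(a),-np.sin(a),0],[np.sin(a),np.cos(a),0],[0,0,1]])
for th in(.6,.7,.8,.9,1.0):
    P=[]
    for lx,lz,y in((-.162,.018,.1),(-.162,.018,-.1),(-.162,.0,.1),(-.162,0,-.1)):
        P.append(R@[.106+lx*np.cos(th)+lz*np.sin(th),y,.097-lx*np.sin(th)+lz*np.cos(th)]+[*t,0])
    q=proj('top',P);print(th,np.round((q-[189.7,149.7])*3.077).tolist(), np.round((proj('scene',P)-[194.8,134.8])*400/145+[400,0]).tolist())
E
```

```text
[[ 0.4794  0.16    0.063 ]
 [ 0.4768  0.1096  0.071 ]
 [ 0.4775  0.0582  0.071 ]
 [ 0.4769  0.006   0.065 ]
 [ 0.5188 -0.0198  0.095 ]
 [ 0.5223  0.1954  0.095 ]
 [ 0.5295  0.0889  0.095 ]]
[0.57054148 0.0869443 ] -0.013235475662764996 [[0.1, 0.2], [0.3, 0.6], [-1.0, 0.0], [0.6, -0.8]]
0.6 [[31.0, 198.0], [337.0, 197.0], [35.0, 216.0], [336.0, 216.0]] [[533.0, 59.0], [672.0, 128.0], [525.0, 76.0], [662.0, 148.0]]
0.7 [[28.0, 179.0], [337.0, 177.0], [32.0, 199.0], [337.0, 198.0]] [[543.0, 44.0], [683.0, 111.0], [533.0, 61.0], [672.0, 130.0]]
0.8 [[26.0, 157.0], [338.0, 156.0], [29.0, 180.0], [337.0, 179.0]] [[554.0, 30.0], [696.0, 95.0], [543.0, 46.0], [683.0, 113.0]]
0.9 [[23.0, 134.0], [338.0, 132.0], [26.0, 159.0], [338.0, 157.0]] [[566.0, 18.0], [709.0, 80.0], [553.0, 32.0], [695.0, 97.0]]
1.0 [[21.0, 109.0], [339.0, 108.0], [24.0, 136.0], [338.0, 134.0]] [[578.0, 7.0], [723.0, 67.0], [565.0, 20.0], [708.0, 82.0]]
```

Request:
send_rows(moves=[[[0, 0, 0], [0, 0, 0.045], -1], [[0, 0, 0], [0, 0, 0.045], -1], [[0, 0, 2], [0.032, -0.049, 0], -1], [[0, 0, 2], [0.032, -0.049, 0], -1], [[0, 0, 2], [0.032, -0.049, 0], -1], [[0, 0, 2], [0.032, -0.049, 0], -1], [[0, 0, 2], [0.032, -0.049, 0], -1], [[0, 0, 2], [0.032, -0.049, 0], -1], [[0, 0, 2], [0.032, -0.049, 0], -1], [[0, 0, 0.9], [0.032, -0.049, 0], -1]])

```text
clock: 1.35
position: [0.4189, 0.1839, 0.3212]
ee_rot: [3.141, 0.0, 3.129]
wrist_force: [0.7, 1.0, 0.0]
grip_width: 0.003
```

Request:
send_rows(moves=[[[0, 0, 0], [0.03, -0.05, 0], -1], [[0, 0, 0], [0.032, -0.05, 0], -1], [[0, 0, 0], [0, 0, 0], -1], [[0, 0, 0], [0, 0, 0], -1], [[0, 0, 0], [0, 0, 0], -1], [[0, 0, 0], [0, 0, 0], -1], [[0, 0, 0], [0, 0, 0], -1], [[0, 0, 0], [0, 0, 0], -1], [[0, 0, 0], [0, 0, 0], -1], [[0, 0, 0], [0, 0, 0], -1]])

```text
clock: 2.6
position: [0.4802, 0.0857, 0.3213]
ee_rot: [3.142, -0.0, 3.128]
wrist_force: [0.5, -0.4, 0.2]
grip_width: 0.002
```

```bash
python3 - <<'E'
from h import *
st=manip.read_state();print(st['clock'],st['position'],st['ee_rot'],st['wrist_force'],st['grip_width'])
im=snap('wrist','w0.png');np.save('T0.npy',wristT(st))
E
```

```text
2.6 [0.48021548 0.0856945  0.32133593] [ 3.14150037e+00 -1.93741825e-05  3.12784803e+00] [ 0.50982025 -0.39575541  0.16248314] 0.002159736752087751
```

View pics/w0.png

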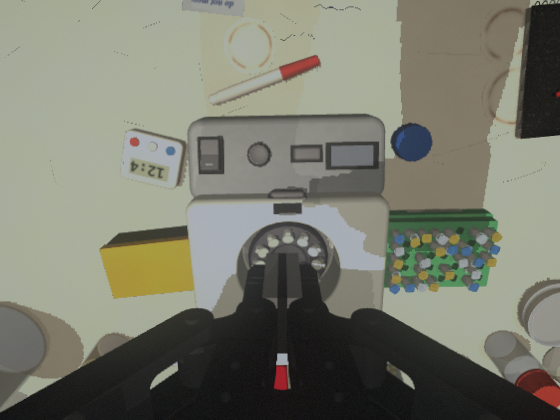

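The wrist view (upside-down to the top view) shows rocker (210,155), spin key (259,154), start key (306,153), display (352,155), and catch slot (287,209). I'll cross-check the pose with these.

```bash
python3 - <<'E'
from h import *
T=np.load('T0.npy')
L=[((352,155),(-.092,.072,.063)),((306,153),(-.0937,.022,.071)),((259,154),(-.0937,-.030,.071)),((210,155),(-.092,-.083,.065)),((189,199),(-.050,-.110,.095)),((387,198),(-.050,.110,.095))]
W=[onz('wrist',p,m[2],T) for p,m in L]
t,a,r=fit2d([m for _,m in L[:4]],W[:4]);print(t,a,r.tolist());print(np.round(W,4).tolist())
t=(t+[.57054,.08694])/2;a=(a-.0132)/2
print(t,a)
R=np.array([[np.cos(a),-np.sin(a)],[np.sin(a),np.cos(a)]])
for th in(1.0,.9,.8,.6,.4,.2,.1,.05,0,-.01):
    lx,lz=-.148,.018
    x=.106+lx*np.cos(th)+lz*np.sin(th);z=.097-lx*np.sin(th)+lz*np.cos(th)
    print(th,np.round([*(R@[x,0]+t),z],4))
for n,x,y in(('rocker',-.079,-.083),('key',-.0937,-.030)):print(n,R@[x,y]+t)
E
```

```text
[0.56867737 0.08950845] -0.01431552359675424 [[-0.8, 0.0], [1.2, 0.9], [0.0, -0.8], [-0.4, -0.1]]
[[0.4785, 0.1628, 0.063], [0.4742, 0.112, 0.071], [0.4745, 0.0617, 0.071], [0.4759, 0.0079, 0.065], [0.5164, -0.0115, 0.095], [0.5183, 0.1953, 0.095]]
[0.56960868 0.08822423] -0.01375776179837712
1.0 [0.6108 0.0877 0.2313]
0.9 [0.5977 0.0878 0.2241]
0.8 [0.5854 0.088  0.2157]
0.6 [0.5636 0.0883 0.1954]
0.4 [0.5463 0.0885 0.1712]
0.2 [0.5341 0.0887 0.144 ]
0.1 [0.5301 0.0888 0.1297]
0.05 [0.5287 0.0888 0.1224]
0 [0.5276 0.0888 0.115 ]
-0.01 [0.5274 0.0888 0.1135]
rocker [0.4894743  0.00631891]
key [0.47550483 0.05951613]
```

Request:
send_rows(moves=[[[0, 0, 0], [0.046, 0.001, 0], -1], [[0, 0, 0], [0.046, 0.001, 0], -1], [[0, 0, 0], [0.047, 0, 0], -1], [[0, 0, 0], [0, 0, -0.03], -1], [[0, 0, 0], [0, 0, -0.03], -1], [[0, 0, 0], [0, 0, -0.01], -1], [[0, 0, 0], [0, 0, -0.01], -1], [[0, 0, 0], [0, 0, -0.005], -1], [[0, 0, 0], [-0.006, 0, -0.006], -1], [[0, 0, 0], [-0.012, 0, -0.005], -1]])

```text
clock: 3.9
position: [0.6014, 0.0876, 0.2257]
ee_rot: [3.142, 0.002, 3.128]
wrist_force: [1.2, 0.9, 0.4]
grip_width: 0.0
```

Request:
send_rows(moves=[[[0, 0, 0], [-0.0097, 0, -0.0046], -1], [[0, 0, 0], [-0.0119, 0, -0.01], -1], [[0, 0, 0], [-0.0107, 0, -0.0113], -1], [[0, 0, 0], [-0.0097, 0, -0.0123], -1], [[0, 0, 0], [-0.0084, 0.001, -0.0132], -1], [[0, 0, 0], [-0.007, 0, -0.0139], -1], [[0, 0, 0], [-0.0055, 0, -0.0146], -1], [[0, 0, 0], [-0.0023, 0, -0.0074], -1], [[0, 0, 0], [0, 0, 0], -1], [[0, 0, 0], [0, 0, 0], -1]])

```text
clock: 5.15
position: [0.5363, 0.0887, 0.1386]
ee_rot: [3.141, 0.001, 3.128]
wrist_force: [-1.2, 0.6, 2.0]
grip_width: -0.004
```

Request:
send_rows(moves=[[[0, 0, 0], [-0.001, 0, -0.004], -1], [[0, 0, 0], [-0.001, 0, -0.004], -1], [[0, 0, 0], [-0.001, 0, -0.004], -1], [[0, 0, 0], [-0.001, 0, -0.003], -1], [[0, 0, 0], [0, 0, -0.003], -1], [[0, 0, 0], [0, 0, -0.002], -1], [[0, 0, 0], [0, 0, -0.001], -1], [[0, 0, 0], [0, 0, -0.001], -1], [[0, 0, 0], [0, 0, 0], -1], [[0, 0, 0], [0, 0, 0], -1]])

```text
clock: 6.4
position: [0.5319, 0.0887, 0.1158]
ee_rot: [3.141, -0.0, 3.128]
wrist_force: [-1.0, -0.8, 0.7]
grip_width: 0.002
```

Request:
send_rows(moves=[[[0, 0, 0], [0, 0, -0.0005], -1], [[0, 0, 0], [0, 0, -0.0005], -1], [[0, 0, 0], [0, 0, -0.0005], -1], [[0, 0, 0], [0, 0, -0.0005], -1], [[0, 0, 0], [0, 0, 0], -1], [[0, 0, 0], [0, 0, 0], -1], [[0, 0, 0], [0, 0, 0], -1], [[0, 0, 0], [0, 0, 0], -1], [[0, 0, 0], [0, 0, 0], -1], [[0, 0, 0], [0, 0, 0], -1]])

```text
clock: 7.65
position: [0.5321, 0.0887, 0.114]
ee_rot: [3.141, 0.0, 3.128]
wrist_force: [-0.6, -0.0, 1.2]
grip_width: 0.004
```

Request:
send_rows(moves=[[[0, 0, 0], [0, 0, -0.0005], -1], [[0, 0, 0], [0, 0, -0.0005], -1], [[0, 0, 0], [0, 0, -0.0005], -1], [[0, 0, 0], [0, 0, -0.0005], -1], [[0, 0, 0], [0, 0, 0], -1], [[0, 0, 0], [0, 0, 0], -1], [[0, 0, 0], [0, 0, 0], -1], [[0, 0, 0], [0, 0, 0], -1], [[0, 0, 0], [0, 0, 0], -1], [[0, 0, 0], [0, 0, 0], -1]])

```text
clock: 8.9
position: [0.5321, 0.0887, 0.1131]
ee_rot: [-3.141, 0.001, 3.128]
wrist_force: [-6.2, 0.2, 11.4]
grip_width: 0.001
```

Request:
send_rows(moves=[[[0, 0, 0], [0, 0, 0.003], -1], [[0, 0, 0], [0, 0, 0.03], -1], [[0, 0, 0], [0, 0, 0.05], -1], [[0, 0, 0], [0, 0, 0.05], -1], [[0, 0, 0], [-0.02, -0.02, 0], -1], [[0, 0, 0], [-0.022, -0.03, 0], -1], [[0, 0, 0], [0, -0.03, 0], -1], [[0, 0, 0], [0, 0, 0], -1], [[0, 0, 0], [0, 0, 0], -1], [[0, 0, 0], [0, 0, 0], -1]])

```text
clock: 10.15
position: [0.4901, 0.0094, 0.2449]
ee_rot: [3.141, -0.0, 3.129]
wrist_force: [-1.2, 0.0, -0.2]
grip_width: 0.0
```

```bash
python3 - <<'E'
from h import *
st=manip.read_state();print(st['clock'],st['position'],st['wrist_force'])
im=snap('wrist','w1.png');np.save('T1.npy',wristT(st))
s=snap('scene','s1.png')[135:280,195:340]
a=cv2.resize(im[:,:,::-1],(533,400));b=cv2.resize(np.ascontiguousarray(s[:,:,::-1]),(266,266))
c=np.zeros((400,799,3),np.uint8);c[:,:533]=a;c[:266,533:]=b;cv2.imwrite('pics/c1.png',c)
E
```

```text
10.15 [0.4901169  0.0093551  0.24493895] [-1.23492232  0.01875477 -0.1789811 ]
```

View pics/c1.png

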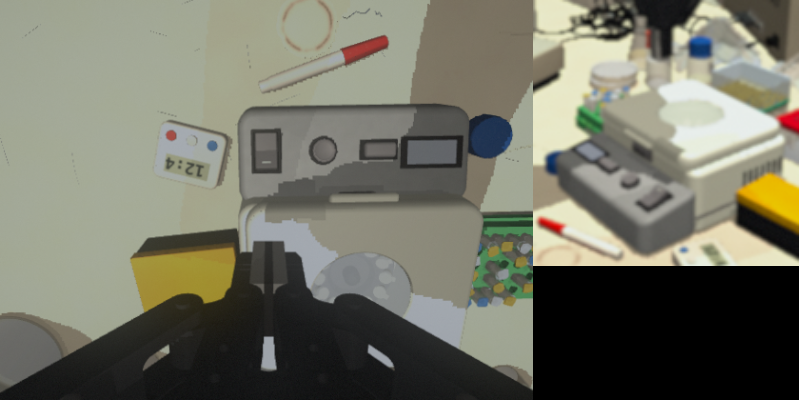

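The lid is shut and held with the hand off it. In the crop, rocker is at (267,151), spin key (323,150), start (379,149), display (432,152). I'll re-measure from this closer view.

```bash
python3 - <<'E'
from h import *
T=np.load('T1.npy');s=560/533
L=[((432,152),(-.092,.072,.063)),((379,149.5),(-.0937,.022,.071)),((323,150),(-.0937,-.030,.071)),((267,151),(-.092,-.083,.065))]
W=[onz('wrist',(p[0]*s,p[1]*s),m[2],T) for p,m in L]
t,a,r=fit2d([m for _,m in L],W);print(t,a,r.tolist(),np.round(W,4).tolist())
R=np.array([[np.cos(a),-np.sin(a)],[np.sin(a),np.cos(a)]])
for n,x,y in(('rocker',-.079,-.083),('key',-.0937,-.030)):print(n,R@[x,y]+t)
E
```

```text
[0.56901853 0.08845663] -0.01914893800410574 [[-0.8, -0.9], [1.1, 1.7], [0.2, 0.7], [-0.5, -1.4]] [[0.4792, 0.1631, 0.063], [0.4747, 0.1106, 0.071], [0.4745, 0.0596, 0.071], [0.4759, 0.0087, 0.065]]
rocker [0.48844374 0.00698452]
key [0.47476127 0.06025627]
```

Request:
send_rows(moves=[[[0, 0, 0], [0.001, -0.002, -0.03], -1], [[0, 0, 0], [0, 0, -0.04], -1], [[0, 0, 0], [0, 0, -0.04], -1], [[0, 0, 0], [0, 0, -0.03], -1], [[0, 0, 0], [0, 0, -0.015], -1], [[0, 0, 0], [0, 0, -0.007], -1], [[0, 0, 0], [0, 0, -0.002], -1], [[0, 0, 0], [0, 0, -0.002], -1], [[0, 0, 0], [0, 0, -0.001], -1], [[0, 0, 0], [0, 0, 0], -1]])

```text
clock: 11.5
position: [0.4912, 0.0066, 0.0783]
ee_rot: [-3.142, 0.0, 3.128]
wrist_force: [0.6, -0.2, 0.1]
grip_width: 0.0
```

Request:
send_rows(moves=[[[0, 0, 0], [0, 0, -0.001], -1], [[0, 0, 0], [0, 0, -0.001], -1], [[0, 0, 0], [0, 0, -0.001], -1], [[0, 0, 0], [0, 0, -0.001], -1], [[0, 0, 0], [0, 0, -0.0005], -1], [[0, 0, 0], [0, 0, -0.0005], -1], [[0, 0, 0], [0, 0, -0.0005], -1], [[0, 0, 0], [0, 0, 0], -1], [[0, 0, 0], [0, 0, 0], -1], [[0, 0, 0], [0, 0, 0], -1]])

```text
clock: 12.75
position: [0.4908, 0.0067, 0.0723]
ee_rot: [3.141, -0.001, 3.128]
wrist_force: [0.5, -0.1, 0.3]
grip_width: -0.002
```

Request:
send_rows(moves=[[[0, 0, 0], [0, 0, -0.0005], -1], [[0, 0, 0], [0, 0, -0.0005], -1], [[0, 0, 0], [0, 0, -0.0005], -1], [[0, 0, 0], [0, 0, 0], -1], [[0, 0, 0], [0, 0, 0], -1], [[0, 0, 0], [0, 0, 0], -1], [[0, 0, 0], [0, 0, 0], -1], [[0, 0, 0], [0, 0, 0], -1], [[0, 0, 0], [0, 0, 0], -1], [[0, 0, 0], [0, 0, 0], -1]])

```text
clock: 14.0
position: [0.4911, 0.0067, 0.0716]
ee_rot: [-3.142, 0.0, 3.128]
wrist_force: [-1.6, 1.4, 7.4]
grip_width: 0.004
```

Request:
send_rows(moves=[[[0, 0, 0], [0, 0, -0.0005], -1], [[0, 0, 0], [0, 0, 0], -1], [[0, 0, 0], [0, 0, 0], -1], [[0, 0, 0], [0, 0, 0], -1], [[0, 0, 0], [0, 0, 0.01], -1], [[0, 0, 0], [0, 0, 0.04], -1], [[0, 0, 0], [0, 0, 0.05], -1], [[0, 0, 0], [0, 0.025, 0.05], -1], [[0, 0, 0], [0, 0.028, 0], -1], [[0, 0, 0], [0, 0, 0], -1]])

```text
clock: 15.25
position: [0.4911, 0.0609, 0.2212]
ee_rot: [3.141, 0.001, 3.13]
wrist_force: [0.5, 0.5, -0.5]
grip_width: -0.0
```

```bash
python3 - <<'E'
from h import *
st=manip.read_state();print(st['clock'],st['position'],st['wrist_force'])
im=snap('wrist','w2.png');T=wristT(st);np.save('T2.npy',T)
a=im[60:260,130:530,::-1];cv2.imwrite('pics/c2.png',cv2.resize(np.ascontiguousarray(a),(800,400),interpolation=cv2.INTER_CUBIC))
E
```

```text
15.25 [0.49108163 0.06085245 0.22119264] [ 0.46447441  0.47640455 -0.5291329 ]
```

View pics/c2.png

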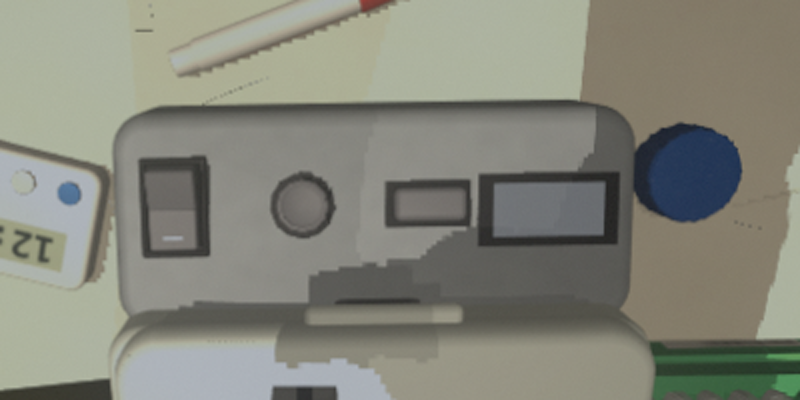

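The rocker is centred near crop (174,206), with its rear half (bright bar) now lit differently from the front half. The key top is at crop (303,204). I'll compare the rocker before and after and locate the key.

```bash
python3 - <<'E'
from h import *
T=np.load('T2.npy');T1=np.load('T1.npy')
f=lambda x,y:(x/2+130-.25,y/2+60-.25)
for n,p,z in(('key',(303,204),.071),('start',(430,204),.071),('disp',(548,209),.063),('rock',(174,206),.065)):print(n,np.round(onz('wrist',f(*p),z,T),4))
# before/after rocker crops
a=cv2.imread('pics/w1.png')[125:195,255:305];b=cv2.imread('pics/w2.png')[130:195,190:240]
cv2.imwrite('pics/c3.png',cv2.hconcat([cv2.resize(a,(350,490),interpolation=2),cv2.resize(b,(350,490),interpolation=2)]))
# press path for tilted tool
print(manip.read_state()['clock'])
E
```

```text
key [0.4737 0.0608 0.071 ]
start [0.4743 0.1118 0.071 ]
disp [0.4786 0.1621 0.063 ]
rock [0.4751 0.008  0.065 ]
15.3
```

View pics/c3.png

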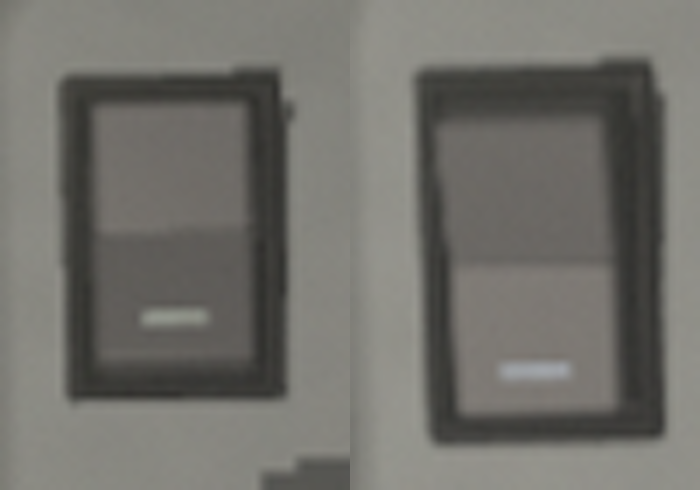

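The light and dark halves have swapped, so the rocker is on. Next is the spin key at about (0.4745, 0.0605, 0.071), approached along the panel normal.

Request:
send_rows(moves=[[[0, -5.3, 0], [-0.009, -0.001, -0.03], -1], [[0, -5.3, 0], [-0.0094, 0, -0.04], -1], [[0, 0, 0], [0, 0, -0.04], -1], [[0, 0, 0], [0, 0, -0.02], -1], [[0, 0, 0], [0, 0, -0.01], -1], [[0, 0, 0], [0.0009, 0, -0.005], -1], [[0, 0, 0], [0.0004, 0, -0.002], -1], [[0, 0, 0], [0.0003, 0, -0.0015], -1], [[0, 0, 0], [0, 0, 0], -1], [[0, 0, 0], [0, 0, 0], -1]])

```text
clock: 16.55
position: [0.4744, 0.0587, 0.0724]
ee_rot: [3.139, 0.185, 3.128]
wrist_force: [-0.2, -0.1, -0.6]
grip_width: 0.002
```

Request:
send_rows(moves=[[[0, 0, 0], [0.0002, 0.0015, -0.001], -1], [[0, 0, 0], [0.0002, 0, -0.001], -1], [[0, 0, 0], [0.0002, 0, -0.001], -1], [[0, 0, 0], [0.0002, 0, -0.001], -1], [[0, 0, 0], [0.0001, 0, -0.0005], -1], [[0, 0, 0], [0, 0, 0], -1], [[0, 0, 0], [0, 0, 0], -1], [[0, 0, 0], [0, 0, 0], -1], [[0, 0, 0], [0, 0, 0], -1], [[0, 0, 0], [0, 0, 0], -1]])

```text
clock: 17.8
position: [0.4753, 0.0602, 0.0676]
ee_rot: [3.139, 0.185, 3.128]
wrist_force: [0.8, 1.6, 3.2]
grip_width: 0.001
```

Request:
send_rows(moves=[[[0, 0, 0], [0.0001, 0, -0.0005], -1], [[0, 0, 0], [0.0001, 0, -0.0005], -1], [[0, 0, 0], [0.0001, 0, -0.0005], -1], [[0, 0, 0], [0, 0, 0], -1], [[0, 0, 0], [0, 0, 0], -1], [[0, 0, 0], [0, 0, 0], -1], [[0, 0, 0], [0, 0, 0], -1], [[0, 0, 0], [0, 0, 0], -1], [[0, 0, 0], [0, 0, 0], -1], [[0, 0, 0], [0, 0, 0], -1]])

```text
clock: 19.05
position: [0.4755, 0.0602, 0.0672]
ee_rot: [3.139, 0.185, 3.128]
wrist_force: [-9.3, 2.7, 16.3]
grip_width: -0.001
```

Request:
send_rows(moves=[[[0, 0, 0], [-0.0003, 0, 0.0005], -1], [[0, 0, 0], [0, 0, 0], -1], [[0, 0, 0], [0, 0, 0], -1], [[0, 0, 0], [0, 0, 0], -1], [[0, 0, 0], [0, 0, 0], -1], [[0, 0, 0], [0, 0, 0], -1], [[0, 0, 0], [0, 0, 0], -1], [[0, 0, 0], [0, 0, 0], -1], [[0, 0, 0], [0, 0, 0], -1], [[0, 0, 0], [0, 0, 0], -1]])

```text
clock: 20.3
position: [0.4754, 0.0602, 0.0673]
ee_rot: [3.139, 0.186, 3.128]
wrist_force: [-3.9, 2.7, 10.1]
grip_width: -0.0
```

```bash
python3 - <<'E'
from h import *
st=manip.read_state();print(st['clock'],st['position'],st['wrist_force'])
w=snap('wrist','w3.png')[60:340,80:560,::-1];s=snap('scene','s3.png')[135:280,195:340,::-1]
c=np.zeros((350,800,3),np.uint8);c[:280,:480]=w;c[:320,480:]=cv2.resize(np.ascontiguousarray(s),(320,320),interpolation=2);cv2.imwrite('pics/c4.png',c)
E
```

```text
20.3 [0.47537231 0.06020351 0.0673314 ] [-3.88422911  2.66647104 10.1236285 ]
```

View pics/c4.png

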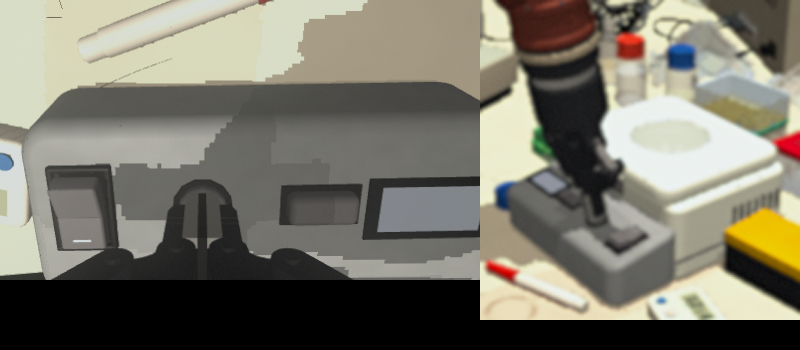

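The picture shows the lid shut, the rocker on (rear down), and the fingertips on the round key at about (200,195) in the crop. The start key at (320,205) is untouched. The key is on its stop at about 10 N, above its 3.6 N spring, so I'm handing in.

```bash
python3 -c "
from cell import manip
print(manip.sign_off());print(manip.read_state()['wrist_force'])"
```

```text
the job is handed in; nothing more can be done
None
the job is handed in; nothing more can be done
```

I handed the job in at about 20 s. The lid is shut, the machine is switched on, and the arm is still holding the short-spin key down. No verdict was given.

- **Lid:** I pushed it down to its firm stop (about 11 N) and took the hand off. Later pictures show it still shut.
- **Rocker:** I pressed the rear half to its stop. The last reading was about 7 N, followed by another 0.5 mm of push that I did not read. The before and after pictures show it tipped to "on".
- **Short-spin key:** I pressed it along the panel's slope to its stop, which briefly took about 16 N. I then eased off to about 10 N for the hold, above the 3.6 N it needs to stay fully in.
- **Surroundings:** In the last pictures the start key looks untouched, and nothing in view seems to have moved; I judged this by eye and did not re-measure.

The position estimates from the different views agreed to about 2 mm, and no check failed. One reading was unavailable: I could not check the force after handing in.

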